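# Move the slide carrier round the bent drying rail

## Task

A grey carrier with a glass slide clipped under it hangs on the bent steel rail. Slide the carrier gently along the rail, round the bend and onto the other leg without forcing it against the rod, and leave it hanging freely with its slide over the middle of the square steel drip tray, not over the round dish.

Things in the scene. Friction and masses are not known exactly. Their poses are not given: they have to be found in the camera images.
- rail: fixed L of 10 mm round steel rod, axis level 130 mm above the worktop. Origin: on the worktop below where the legs' axes would meet; z up. Short leg along its -y (x = 0), straight for y = -60 to -187 mm; long leg along its +x (y = 0), straight for x = 60 to 232; a quarter bend, radius 60 about (60, -60), joins them. Outer ends (y = -205, x = 250) turn down into posts on 36 mm feet.
- carrier: grey block 24 (x) x 32 x 32 mm on the rod, 0.12 kg. Origin: centre of its 20 mm hole, which runs along x; z up. Grip tab on top, 24 (x) x 10 (y) mm, z = 16 to 57: pinch across y. Clip and glass slide below, to z = -93. Hangs with the hole's top on the rod, origin 5 mm below the rod's axis; lifted 5 mm it has 5 mm play all round. Starts on the short leg, x along the rod; turns with the bend.
- drip_tray: square stainless-steel drip tray, 64 x 64 mm, 10 mm high, fixed on the worktop under the long leg, nearer the bend or nearer the post. Origin: centre of its underside. A round 64 mm dish, 15 mm high (not listed), stands in the other of these two places.
Things that resemble listed ones, but are neither listed nor needed, are in the scene too. Leave any green look-alike of the carrier alone.

How it is judged:
By the outcome, as a careful person would: the job done as asked, in the order asked, and still so for the second after the job is handed in, with the robot touching nothing.
It also fails if it takes over 42 s, if anything falls off the work surface, if the arm or the gripper's body presses on something with over 40 N, if the wrist force passes 120 N, or if a joint passes its speed limit or range.

## Robot

A 7-joint arm with a two-finger parallel gripper is mounted at the origin on a cart in front of the work surface, level with it; the furniture and walls round the work are solid. World frame = base frame: x ahead of the robot, y to its left, z up, the work surface at z = 0. Lengths are in mm, angles in rad, forces in N, time in s.
With the tool pointing down it reaches from about 425 to 950 mm from the base axis. Payload 4.7 kg.
Tool frame: the origin (TCP) lies on the mounting face of the last link; the fingertips stand 173 mm ahead of it and the grasp point (between the pads) lies 155 mm ahead of it (r.grasp_offset is the distance from the TCP to the grasp point, in mm); x points along the fingers, z is the direction in which the jaws open and shut, and the axes are right-handed (so a half turn about x gives the same grasp; the last joint's range is limited). The gripper opens to 85 mm and grips with 20 to 120 N. Pads are 22 mm wide; open, the fingers measure 114 mm over their backs; the gripper's body (76 mm by 85 mm) begins 54 mm behind the grasp point. The pads swing forward as they close: fully open they stand 13 mm farther back than shut.
Start: joints at [1.107, 0.469, -0.049, 1.532, 0.024, 1.141, -0.082], TCP at [284.364, -612.183, 404.735] pointing down, gripper open.
Joint ranges: [-2.59, 2.59], [-0.33, 1.99], [-1.39, 1.29], [0.1, 2.45], [-1.04, 4.18], [0.21, 1.99], [-2.66, 2.66]. Speed limits (rad/s): [2.57, 2.57, 3.14, 3.14, 3.14, 3.14, 3.14].

## Interface

Orientations are given as a rotation vector (axis times angle).
In Python, from workcell import r, cams, masks_of gives the robot as it stands. The module is installed in compiled form; this text tells all that it offers.
- The arm moves only by the shell command python3 -m jog 'ROWS'. ROWS is JSON, a list that holds one entry, the list of rows, each a list of 5 numbers: the closure, from 0 (fully open) to 1 (shut), then the shift along the tool's x, y, z in m, then the turn about the tool's x in degrees. A call has 1 to 8 rows; each row is the pose to reach, as a shift and turn from the pose commanded when the call began, along the tool's axes at that moment; what a row does not reach only later rows make up. A row lasts 1/8 s, in which the tool goes at most 62.5 mm and 10.7 degrees, less where a joint would pass 70% of its speed; a pose out of reach is approached as far as the arm can. A call with a gripper value outside its range is refused whole. The fingers move at their own pace and stop on an object; the grip force is fixed at half the most. Time passes only in rows, so rows that repeat a pose let the fingers close. It gives the time, the measured TCP pose, the force and the opening at its end, in the units of the state.
- r.sense(): the state, without advancing time (a new reading comes with each control period).
- cams.snapshot(name): name is "scene" or "side" or "wrist"; returns a dict with "img" (400x640x3 uint8, red, green, blue), "fx", "fy", "cx", "cy" (pixels), "eye" and "attitude" of the camera in the world; the wrist camera has in their place "T_tool_cam" (4x4, takes a point from camera to tool coordinates, whose origin is the TCP and whose axes are the tool frame's). Camera axes: x right, y down, z forward; pixel columns grow to the right and rows downward; lengths in mm; the calibration is good to about 2 mm. The wrist camera is an equidistant fisheye: a pixel r from the principal point sees the ray r / f radians off the axis. A picture is of the moment at which its call begins: read the wrist's pose just before it. There is no depth.
- r.hand_in(): hands the job in, once; it reports no verdict.
Trained networks look in a picture, given as the dict that the camera call returned (one of the last four; its "shot" number tells which), for a name from the list of things; names that differ only in an ending like _2 or _b are one class to them, and where a whole thing is asked for, a point or a joint stands for the part that bears it (a point fixed in the world has none). Each returns a list of dicts, best first, with "score" (0 to 1); they miss things now and then, are a little off and sometimes report something else, mostly with a low value. They report only what shows in the picture. A call takes as long as a camera call. They do not tell look-alikes from the thing itself.
- masks_of(picture, query): "mask" (400x640 bool, what is visible of it) and "pixel" ([row, column] in pixels, amid what is visible of it).
The state is a dict: "t": time; "joint_pos": joint angles; "joint_velocities": joint speeds; "tau": joint torques, N m; "tcp_pos": TCP position; "tcp_rot": TCP orientation; "ft_force": force on the tool from outside, world axes, zero at the start; "torque": the same for the moment, N m; "finger_gap": finger opening in mm.
Only numpy, scipy, OpenCV 4.12 (cv2) and the standard library are available. Lean on these libraries where they do the work, as an engineer would, in place of code of your own. Each camera call takes 0.05 s, during which the arm holds its last target. There are 200 camera calls.

## Working session

There is one attempt and no reset: what is moved stays moved. The work goes in short steps, Python scripts to look and compute and a shell command to move; the robot and the scene stay as the last step left them, time stands still between calls to the robot, and variables do not carry over. Pictures are saved under pics/ and viewed, about 8 in all and at most 12, crops included, and the job is handed in when it is done.

```bash
mkdir -p pics; cat > h.py <<'E'
import numpy as np,cv2
from scipy.spatial.transform import Rotation as R
from workcell import r,cams,masks_of
def snap(n,fn=None):
    p=cams.snapshot(n)
    if fn: cv2.imwrite('pics/'+fn,p['img'][:,:,::-1])
    return p
def Rm(a):
    a=np.array(a,float)
    return a if a.shape==(3,3) else R.from_rotvec(a).as_matrix() if a.size==3 else R.from_quat(a).as_matrix()
def proj(p,X):
    c=(np.atleast_2d(X)-np.array(p['eye']))@Rm(p['attitude'])
    return np.c_[p['cx']+p['fx']*c[:,0]/c[:,2],p['cy']+p['fy']*c[:,1]/c[:,2]]
def ray(p,u,v):
    d=Rm(p['attitude'])@np.array([(u-p['cx'])/p['fx'],(v-p['cy'])/p['fy'],1]);return np.array(p['eye']),d/np.linalg.norm(d)
def atz(p,u,v,z):
    e,d=ray(p,u,v);return e+d*(z-e[2])/d[2]
E
python3 - <<'E'
from h import *
s=r.sense();print(s['t'],s['tcp_pos'],s['tcp_rot'],s['finger_gap'])
print(Rm(s['tcp_rot']).round(3))
for n in('scene','side'):
    p=snap(n,n+'0.png');print(n,p['eye'],p['attitude'],p['fx'],p['cx'],p['cy'])
    for q in('rail','carrier','drip_tray'):
        for m in masks_of(p,q):print(q,m['score'],m['pixel'],m['mask'].sum())
p=snap('wrist','w0.png');print(p['fx'],p['cx'],p['cy'],p['T_tool_cam'])
E
python3 -c "
import cv2,numpy as np
cv2.imwrite('pics/a0.png',np.vstack([cv2.resize(cv2.imread('pics/%s0.png'%n)[0:400],(480,300)) for n in('scene','side')]))"
```

```text
0.0 [ 284.22707155 -611.94678447  403.64956754] [ 0.88426715  1.38587357 -0.88261776] 85.37487616716427
[[-0.001  0.907  0.421]
 [ 0.002  0.421 -0.907]
 [-1.    -0.    -0.002]]
scene [ 260.41468032 -461.55063938  752.16103044] [-2.38128129  0.66371654 -0.22180678] 380.76371613072 321.1844691792652 200.98701509643288
rail 0.74 [184.4, 368.8] 1194
carrier 0.92 [274.2, 308.8] 465
carrier 0.69 [231.8, 326.9] 514
drip_tray 0.67 [191.3, 353.1] 504
side [ 354.41802368 -636.14315326  634.48964234] [-2.2259144   0.33906124 -0.18485818] 487.39289274025066 313.64284132676886 195.40628114374834
rail 0.89 [212.7, 275.1] 2100
carrier 0.8 [227.8, 280.5] 840
carrier 0.68 [275.3, 268.7] 990
drip_tray 0.74 [209.5, 346.6] 794
309.70691628693146 321.4753306392181 198.78269035901084 [[ 6.89276462e-04 -3.11987530e-01  9.50085947e-01  3.03664734e+01]
 [-2.85466273e-04 -9.50086195e-01 -3.11987405e-01  7.93812408e+01]
 [ 9.99999722e-01 -5.61719193e-05 -7.43933969e-04  1.25694343e-01]
 [ 0.00000000e+00  0.00000000e+00  0.00000000e+00  1.00000000e+00]]
```

View pics/scene0.png

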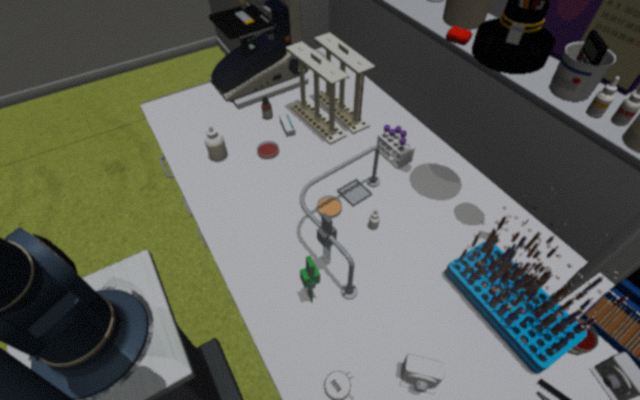

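View pics/side0.png

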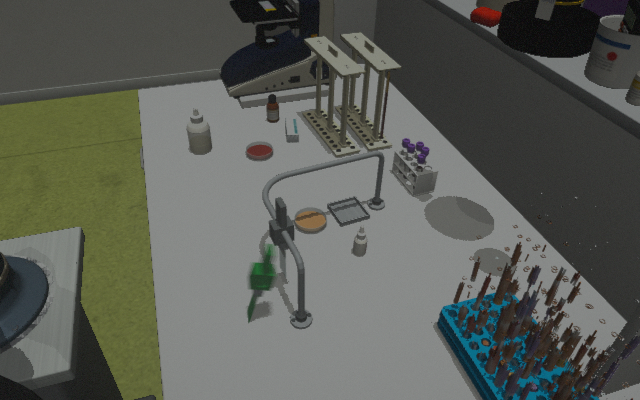

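The grey carrier is at scene (326,232) / side (281,228), on the short leg. The green look-alike, at scene (310,274) / side (262,275), hangs or stands off to the side. The tray is at scene (353,191) near the post, and the orange dish at (329,206) near the bend. Next I'll fit the rail pose.

```bash
cat >> h.py <<'E'
def railpts():
    P=[]
    for y in np.linspace(-60,-187,30):P.append((0,y,130))
    for a in np.linspace(0,np.pi/2,20):P.append((60-60*np.cos(a),-60+60*np.sin(a),130))
    for x in np.linspace(60,232,40):P.append((x,0,130))
    a=np.linspace(0,np.pi/2,6)
    for t in a:P.append((0,-187-18*np.sin(t),112+18*np.cos(t)));P.append((232+18*np.sin(t),0,112+18*np.cos(t)))
    for z in np.linspace(5,112,20):P.append((0,-205,z));P.append((250,0,z))
    return np.array(P,float)
def W(q,P):
    c,s=np.cos(q[2]),np.sin(q[2]);P=np.atleast_2d(np.array(P,float))
    return np.c_[q[0]+c*P[:,0]-s*P[:,1],q[1]+s*P[:,0]+c*P[:,1],P[:,2]]
E
cat > fit.py <<'E'
from h import *
from scipy.optimize import least_squares
from scipy.ndimage import map_coordinates
ps=[snap(n) for n in('scene','side')]
feet=[[(349,292),(374,181)],[(301,319),(377,204)]]
F=[np.array([atz(p,*f,3)[:2] for f in ff]) for p,ff in zip(ps,feet)]
print('feet',F,[np.linalg.norm(f[0]-f[1]) for f in F],np.hypot(205,250))
f=sum(F)/2
d=f[1]-f[0];yaw=np.arctan2(d[1],d[0])-np.arctan2(205,250)
c,s=np.cos(yaw),np.sin(yaw);o=f.mean(0)-np.array([[c,-s],[s,c]])@[125,-102.5]
q0=np.r_[o,yaw];print(q0)
dts=[]
for p in ps:
    m=masks_of(p,'rail')[0]['mask']
    dts.append((p,cv2.distanceTransform((~m).astype(np.uint8),cv2.DIST_L2,5),m))
P=railpts()
def res(q):
    o=[]
    for p,D,m in dts:
        u=proj(p,W(q,P));o.append(map_coordinates(D,[u[:,1],u[:,0]],order=1,mode='nearest'))
        # reverse: mask pixels to nearest model pt
        ys,xs=np.nonzero(m);k=np.random.RandomState(0).permutation(len(ys))[:150]
        o.append(np.sqrt(((u[None]-np.c_[xs,ys][k][:,None])**2).sum(-1)).min(1)*.5)
    return np.concatenate(o)
S=least_squares(res,q0,loss='soft_l1',x_scale=[10,10,.05],diff_step=1e-3)
q=S.x;print('rail',q,np.degrees(q[2]),np.median(abs(res(q))))
np.save('rail.npy',q)
c,s=np.cos(q[2]),np.sin(q[2])
def loc(X):X=np.array(X);d=X[:2]-q[:2];return np.array([c*d[0]+s*d[1],-s*d[0]+c*d[1],X[2]])
for p in ps:
    m=masks_of(p,'drip_tray')[0]['pixel'];print('tray loc',loc(atz(p,m[1],m[0],5)))
    im=p['img'][:,:,::-1].copy()
    for u in proj(p,W(q,P)):cv2.circle(im,tuple(int(round(a)) for a in u),0,(0,0,255),-1)
    p['ov']=cv2.resize(im[130:335,200:450],(500,410))[:, :400] if 0 else cv2.resize(im[140:330,225:415],(400,400),interpolation=cv2.INTER_CUBIC)
    for mm in masks_of(p,'carrier'):
        v=mm['pixel'];print('car',v,loc(atz(p,v[1],v[0],125)))
cv2.imwrite('pics/ov.png',np.hstack([p['ov'] for p in ps]))
E
python3 fit.py
```

```text
feet [array([[ 489.27730768, -179.37810521],
       [ 721.00121314,   50.41673294]]), array([[ 490.84039561, -177.95334881],
       [ 720.1646094 ,   49.5610561 ]])] [np.float64(326.34588399872166), np.float64(323.0362200608181)] 323.3032632065442
[4.71205930e+02 2.59080791e+01 9.45092711e-02]
rail [4.68527536e+02 2.48854372e+01 1.06281213e-01] 6.089464918495233 0.2459320035271783
tray loc [185.76702387   4.78534488   5.        ]
car [275.4, 328.2] [ -52.2884     -198.70417203  125.        ]
car [232.8, 327.8] [   4.64313507 -123.72418608  125.        ]
tray loc [188.15857278   1.65183383   5.        ]
car [228.1, 279.8] [   0.76540278 -119.18602789  125.        ]
car [280.0, 273.4] [ -44.64799026 -214.3079199   125.        ]
```

View pics/ov.png

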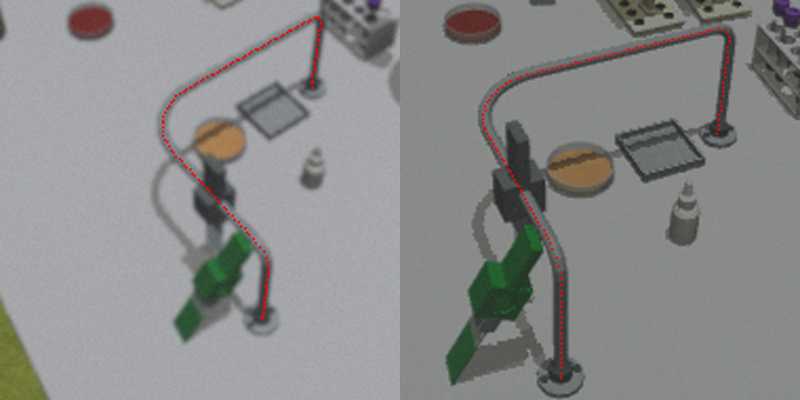

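Overlay checks out: the rail fit is sub-pixel, the grey carrier sits on the short leg (crop left (213,195), right (517,190)), and the green one leans on the table beside the near post. The tray is the square one near the post. Next: refine carrier s and tray x, and compute the first move.

```bash
cat >> h.py <<'E'
q=np.load('rail.npy');YAW=np.degrees(q[2])
def to_tool(target,yaw_z):
    """shift in current tool axes (m) and turn about tool x (deg) to put grasp point at target with tool z at yaw"""
    s=r.sense();M=Rm(s['tcp_rot']);g=np.array(s['tcp_pos'])+M[:,0]*r.grasp_offset
    y=np.degrees(np.arctan2(M[1,2],M[0,2]))
    return (M.T@(np.array(target)-g)/1000).round(4),round(float(-(yaw_z-y)),2),g.round(1),round(float(y),2)
def path(sx):
    pass
E
python3 - <<'E'
from h import *
from scipy.optimize import minimize
def box(x,y,z):return np.array([(a,b,c) for a in x for b in y for c in z])
ps=[snap(n) for n in('scene','side')]
ms=[]
for p in ps:
    L=masks_of(p,'carrier');L=[m for m in L if p['img'][m['mask']].astype(float).mean(0).ptp()<30] if 0 else L
    ms.append(min(L,key=lambda m:np.ptp(p['img'][m['mask']].mean(0)))['mask'])
def sil(p,parts,f):
    im=np.zeros((400,640),np.uint8)
    for b in parts:cv2.fillConvexPoly(im,cv2.convexHull((proj(p,f(b))*16).round().astype(np.int32).reshape(-1,1,2)),1,shift=4)
    return im>0
parts=[box((-16,16),(-12,12),(-16,16)),box((-5,5),(-12,12),(16,57)),box((-11,11),(-2,2),(-93,-16))]
for k in (2,3):
  best=[]
  for s in np.arange(-135,-105,.5):
    f=lambda b:W(q,b+np.array([0,s,125]))
    iou=[(lambda S,m:(S&m).sum()/(S|m).sum())(sil(p,parts[:k],f),m) for p,m in zip(ps,ms)]
    best.append((sum(iou),s,iou))
  print(k,sorted(best)[-3:])
for p in ps:
  m=masks_of(p,'drip_tray')[0]['mask'];b=[]
  for x in np.arange(170,205,1.):
    for y in np.arange(-8,9,1.):
      S=sil(p,[box((-32,32),(-32,32),(0,10))],lambda b:W(q,b+np.array([x,y,0])));b.append(((S&m).sum()/(S|m).sum(),x,y))
  print('tray',sorted(b)[-3:])
t=W(q,[[0,-120,240]])[0];print(t,to_tool(t,YAW),r.grasp_offset)
print(YAW)
E
```

```text
2 [(np.float64(1.3754981468569962), np.float64(-126.0), [np.float64(0.6789915966386555), np.float64(0.6965065502183406)]), (np.float64(1.3765626079777116), np.float64(-128.0), [np.float64(0.676126878130217), np.float64(0.7004357298474946)]), (np.float64(1.3769619924763263), np.float64(-126.5), [np.float64(0.684654300168634), np.float64(0.6923076923076923)])]
3 [(np.float64(1.2683837691071882), np.float64(-123.0), [np.float64(0.754601226993865), np.float64(0.5137825421133231)]), (np.float64(1.2733430827727406), np.float64(-126.0), [np.float64(0.7630769230769231), np.float64(0.5102661596958175)]), (np.float64(1.2757088063028041), np.float64(-125.5), [np.float64(0.7627118644067796), np.float64(0.5129969418960245)])]
tray [(np.float64(0.9166666666666666), np.float64(189.0), np.float64(1.0)), (np.float64(0.919732441471572), np.float64(190.0), np.float64(1.0)), (np.float64(0.9243697478991597), np.float64(189.0), np.float64(3.0))]
tray [(np.float64(0.9095022624434389), np.float64(187.0), np.float64(3.0)), (np.float64(0.9096045197740112), np.float64(188.0), np.float64(-1.0)), (np.float64(0.9168564920273349), np.float64(188.0), np.float64(2.0))]
[481.25728438 -94.43745876 240.        ] (array([ 0.01  ,  0.3967, -0.3866]), -71.18, array([ 284.4, -612.2,  250. ]), -65.09) 154.70000000000002
6.089464918495233
```

```bash
python3 -m jog '[[[0,0,0.03,-0.03,-7],[0,0,0.075,-0.073,-17],[0,0,0.12,-0.117,-27],[0,0,0.165,-0.161,-37],[0,0,0.21,-0.205,-46],[0,0,0.255,-0.249,-55],[0,0,0.295,-0.288,-63],[0,0.005,0.32,-0.312,-71]]]'
python3 - <<'E'
from h import *
t=W(q,[[0,-125,240]])[0];print(t,to_tool(t,YAW))
E
```

```text
t: 2.15
tcp_pos: [444.1, -191.3, 400.5]
tcp_rot: [-0.088, 1.567, 0.087]
ft_force: [-0.4, -0.7, 0.2]
finger_gap: 85.5
[481.78769057 -99.40924609 240.        ] (array([0.0058, 0.0872, 0.0474]), 0.3, array([ 444.4, -191.4,  245.8]), 6.39)
```

```bash
python3 -m jog '[[[0,0,0.02,0.011,0],[0,0,0.045,0.025,0.3],[0,0,0.067,0.037,0.3],[0,0.003,0.081,0.044,0.3],[0,0.006,0.087,0.047,0.3],[0,0.006,0.087,0.047,0.3]]]'
python3 - <<'E'
from h import *
s=r.sense();M=Rm(s['tcp_rot']);T=np.array(s['tcp_pos'])
p=snap('wrist','w1.png');C=p['T_tool_cam']
print(to_tool(W(q,[[0,-125,240]])[0],YAW))
def wproj(X):
    Xt=(np.atleast_2d(X)-T)@M; c=(Xt-C[:3,3])@C[:3,:3]
    th=np.arctan2(np.hypot(c[:,0],c[:,1]),c[:,2]);n=np.hypot(c[:,0],c[:,1])
    return np.c_[p['cx']+p['fx']*th*c[:,0]/n,p['cy']+p['fx']*th*c[:,1]/n]
im=p['img'][:,:,::-1].copy()
for u in wproj(W(q,railpts())):cv2.circle(im,tuple(int(round(a)) for a in u),1,(0,0,255),-1)
for s0,col in((-120,(255,0,0)),(-125,(0,255,0)),(-130,(0,255,255))):
    pts=wproj(W(q,[[a,s0+b,182] for a,b in((-5,-12),(5,-12),(5,12),(-5,12))]))
    cv2.polylines(im,[pts.round().astype(int)],True,col,1)
for m in masks_of(p,'carrier'):
    print(m['score'],m['pixel'],p['img'][m['mask']].mean(0))
cv2.imwrite('pics/w1.png',im)
E
```

```text
t: 2.9
tcp_pos: [480.9, -103.0, 393.5]
tcp_rot: [-0.077, 1.57, 0.077]
ft_force: [0.3, -1.1, 0.5]
finger_gap: 85.7
(array([-0.0011,  0.0041,  0.0015]), -0.51, array([ 480.7, -103.6,  238.9]), 5.58)
0.77 [234.4, 288.6] [39.76113704 85.29953331 49.27535002]
0.59 [202.1, 323.8] [58.00517063 59.90175801 61.90486039]
```

View pics/w1.png

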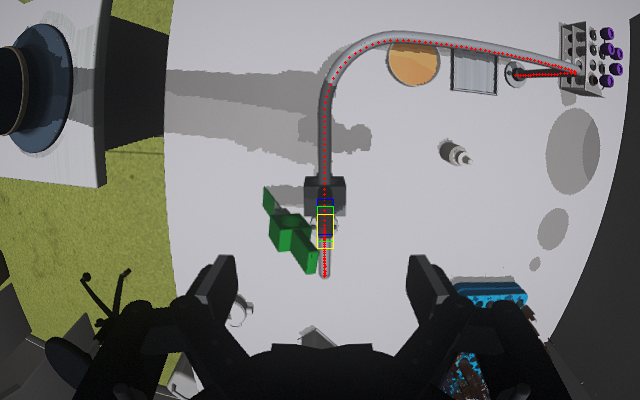

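```bash
python3 -c "
import cv2
a=cv2.imread('pics/w1.png');cv2.imwrite('pics/c1.png',cv2.resize(a[20:290,250:450],None,fx=2.9,fy=2.2,interpolation=cv2.INTER_CUBIC) if 0 else cv2.resize(a[150:290,250:400],None,fx=4,fy=4,interpolation=cv2.INTER_CUBIC))"
```

```text
(no output)
```

View pics/c1.png

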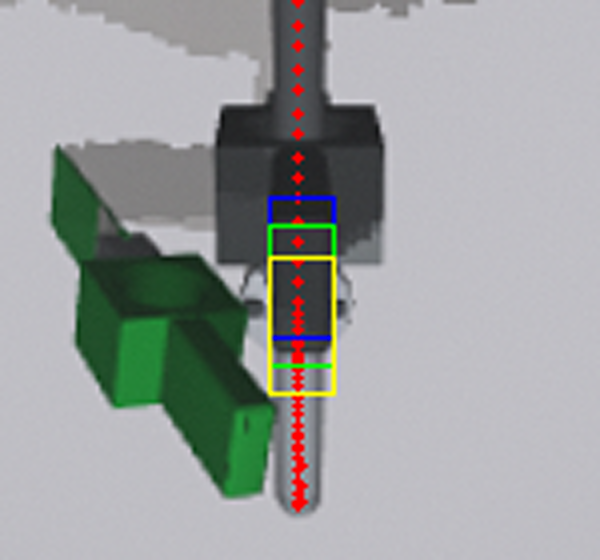

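```bash
python3 - <<'E'
from h import *
s=r.sense();M=Rm(s['tcp_rot']);T=np.array(s['tcp_pos'])
p=snap('wrist');C=p['T_tool_cam'];ps=snap('side');pc=snap('scene')
def wray(u,v):
    a,b=(u-p['cx'])/p['fx'],(v-p['cy'])/p['fx'];th=np.hypot(a,b)
    d=np.array([a/th*np.sin(th),b/th*np.sin(th),np.cos(th)]);return T+M@C[:3,3],M@C[:3,:3]@d
def tri(*rays):
    A=sum(np.eye(3)-np.outer(d,d) for e,d in rays);b=sum((np.eye(3)-np.outer(d,d))@e for e,d in rays);return np.linalg.solve(A,b)
def loc(X):
    c,s=np.cos(q[2]),np.sin(q[2]);d=X[:2]-q[:2];return np.array([c*d[0]+s*d[1],-s*d[0]+c*d[1],X[2]]).round(1)
# green tab end, middle of its end face
print('green tip',loc(tri(wray(312.5,262),ray(ps,290,252))))
# carrier tab top centre from wrist and side(tab top centre crop(515,130))
print('tab',loc(tri(wray(325.3,150+305/4),ray(ps,225+.475*114,140+.475*132))))
t=W(q,[[0,-122,240]])[0];print(to_tool(t,YAW))
t=W(q,[[0,-122,167]])[0];print(to_tool(t,YAW))
E
```

```text
green tip [  -8.8 -181.5  134.2]
tab [  -0.6 -127.   182.4]
(array([-0.0009,  0.0073,  0.0014]), -0.55, array([ 480.8, -103.8,  239.1]), 5.54)
(array([0.0721, 0.0073, 0.0013]), -0.55, array([ 480.8, -103.8,  239.1]), 5.54)
```

```bash
python3 -m jog '[[[0.3,0.01,0.006,0.001,-0.5],[0.5,0.03,0.006,0.001,-0.5],[0.5,0.05,0.006,0.001,-0.5],[0.5,0.064,0.006,0.001,-0.5],[0.5,0.07,0.006,0.001,-0.5],[0.5,0.072,0.006,0.001,-0.5],[0.5,0.072,0.006,0.001,-0.5]]]'
python3 - <<'E'
from h import *
t=W(q,[[0,-123,167]])[0];print(to_tool(t,YAW),r.sense()['finger_gap'])
p=snap('wrist','w2.png')
cv2.imwrite('pics/w2.png',cv2.resize(p['img'][100:380,200:450,::-1],None,fx=2,fy=2))
E
```

```text
t: 4.03
tcp_pos: [481.6, -96.9, 322.1]
tcp_rot: [-0.084, 1.568, 0.084]
ft_force: [-0.2, 0.3, -0.3]
finger_gap: 42.4
(array([ 0.0004, -0.0004, -0.0002]), 0.02, array([481.7, -97. , 167.4]), 6.11) 42.37484478400453
```

View pics/w2.png

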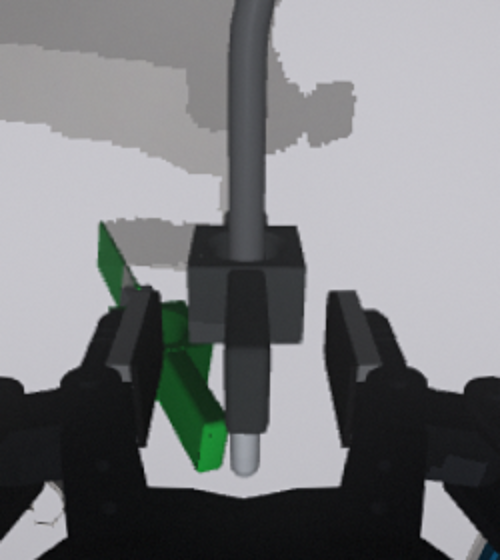

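The tab, crop (247,350), is centred between the pads (160 and 330), and the green look-alike is clear. Closing.

```bash
python3 -m jog '[[[1,0,0,0,0],[1,0,0,0,0],[1,0,0,0,0],[1,0,0,0,0],[1,0,0,0,0],[1,0,0,0,0]]]'; python3 -m jog '[[[1,-0.002,0,0,0],[1,-0.004,0,0,0],[1,-0.005,0,0,0],[1,-0.005,0,0,0]]]'
python3 - <<'E'
from h import *
s=r.sense();print(s['ft_force'],s['torque'],s['tcp_pos'])
print(to_tool(W(q,[[0,-60,172]])[0],YAW))
E
```

```text
t: 4.82
tcp_pos: [481.7, -97.0, 322.1]
tcp_rot: [-0.084, 1.568, 0.083]
ft_force: [1.2, 0.8, 5.0]
finger_gap: 9.0
t: 5.32
tcp_pos: [481.2, -97.0, 326.6]
tcp_rot: [-0.084, 1.57, 0.084]
ft_force: [-0.1, -0.5, -1.1]
finger_gap: 9.1
[-0.10690719 -0.50199807 -1.10469489] [ 0.04248537  0.01867878 -0.00769183] [481.22584928 -96.99313985 326.58385463]
(array([-0.0001,  0.0625,  0.0004]), 0.02, array([481.2, -97. , 171.9]), 6.11)
```

```bash
python3 -m jog '[[[1,0,0.007,0,0],[1,0,0.016,0,0],[1,0,0.025,0,0],[1,0,0.034,0,0],[1,0,0.043,0,0],[1,0,0.052,0,0],[1,0,0.06,0.0004,0],[1,0,0.0625,0.0004,0]]]'
cat > arc.py <<'E'
from h import *
s=r.sense();print(s['ft_force'].round(1) if hasattr(s['ft_force'],'round') else s['ft_force'],np.round(s['torque'],2))
for a in (0,11.25,22.5,33.75,45,56.25,67.5,78.75,90):
    t=np.radians(a);R0=60.6 if 5<a<85 else 60.2
    x=60-R0*np.cos(t);y=-60+R0*np.sin(t)
    o=to_tool(W(q,[[x,y,172]])[0],YAW-a);print(a,o[0],o[1])
print(o[2:])
E
python3 arc.py
```

```text
t: 6.32
tcp_pos: [475.1, -34.1, 326.8]
tcp_rot: [-0.085, 1.569, 0.085]
ft_force: [0.1, -0.4, -1.3]
finger_gap: 9.0
[ 0.1 -0.4 -1.3] [ 0.03 -0.01 -0.04]
0 [ 0.0001 -0.0006 -0.0005] 0.08
11.25 [0.0001 0.0112 0.0003] 11.33
22.5 [0.0001 0.0226 0.0037] 22.58
33.75 [0.0001 0.033  0.0094] 33.83
45 [0.0001 0.0422 0.0169] 45.08
56.25 [0.0001 0.0497 0.0261] 56.33
67.5 [0.0001 0.0553 0.0366] 67.58
78.75 [0.0001 0.0587 0.048 ] 78.83
90 [0.0001 0.0595 0.0598] 90.08
(array([475.1, -34.1, 172.1]), 6.17)
```

```bash
python3 -m jog '[[[1,0,0.0052,0.0005,5.6],[1,0,0.011,0.0013,11.3],[1,0,0.0167,0.0028,16.9],[1,0,0.0222,0.0047,22.5],[1,0,0.0274,0.0072,28.1],[1,0,0.0325,0.0102,33.8],[1,0,0.0372,0.0137,39.4],[1,0,0.0415,0.0176,45]]]'
sed -i 's/R0=.*/R0=59.5/;s/in (0.*)/in (45,50.6,56.2,61.9,67.5,73.1,78.8,84.4,90)/' arc.py; sed -i 's/t=np.radians(a);$/t=np.radians(a);R0=59.5/' arc.py; python3 arc.py
python3 -c "
import sys;sys.path.insert(0,'.')
from h import *
a=snap('side')['img'][130:270,220:400,::-1];b=snap('scene')['img'][130:270,240:420,::-1]
cv2.imwrite('pics/m1.png',cv2.resize(np.hstack([a,b]),(800,311),interpolation=cv2.INTER_CUBIC))"
```

```text
t: 7.32
tcp_pos: [488.3, 8.3, 326.7]
tcp_rot: [0.534, 1.504, -0.534]
ft_force: [-0.0, 0.3, -1.5]
finger_gap: 9.0
[-0.   0.3 -1.5] [0.01 0.03 0.01]
45 [-0.      0.0005 -0.0005] -0.19
50.6 [-0.      0.0063 -0.0002] 5.41
56.2 [-0.      0.0121  0.0006] 11.01
61.9 [-0.      0.0178  0.002 ] 16.71
67.5 [-0.      0.0233  0.004 ] 22.31
73.1 [-0.      0.0286  0.0064] 27.91
78.8 [-0.      0.0336  0.0095] 33.61
84.4 [-0.      0.0383  0.0129] 39.21
90 [-0.      0.0426  0.0168] 44.81
(array([488.3,   8.3, 172. ]), -39.1)
```

View pics/m1.png

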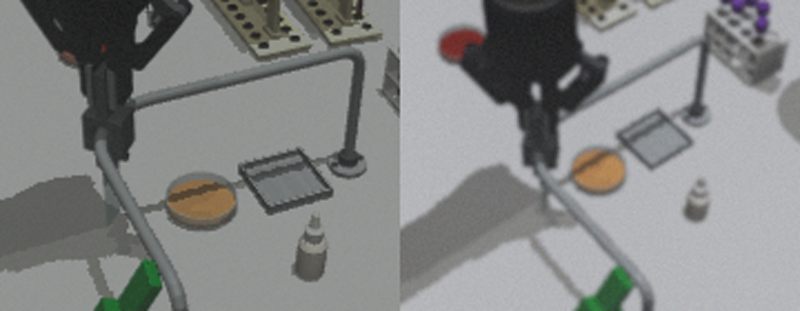

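The carrier, left crop (108,125), follows the bend with only its own weight on the wrist. Continuing.

```bash
python3 -m jog '[[[1,0,0.0063,-0.0002,5.4],[1,0,0.0121,0.0006,11],[1,0,0.0178,0.002,16.7],[1,0,0.0233,0.004,22.3],[1,0,0.0286,0.0064,27.9],[1,0,0.0336,0.0095,33.6],[1,0,0.0383,0.0129,39.2],[1,0,0.0426,0.0168,44.8]]]'
cat > leg.py <<'E'
from h import *
s=r.sense();print(np.round(s['ft_force'],1),np.round(s['torque'],2))
for x in(60,125,188):print(x,to_tool(W(q,[[x,0,172]])[0],YAW-90))
s=r.sense();M=Rm(s['tcp_rot']);T=np.array(s['tcp_pos'])
p=snap('wrist');C=p['T_tool_cam']
X=W(q,railpts());Xt=(X-T)@M;c=(Xt-C[:3,3])@C[:3,:3];n=np.hypot(c[:,0],c[:,1]);th=np.arctan2(n,c[:,2])
im=p['img'][:,:,::-1].copy()
for u,v in zip(p['cx']+p['fx']*th*c[:,0]/n,p['cy']+p['fx']*th*c[:,1]/n):
    cv2.circle(im,(int(round(u)),int(round(v))),0,(0,0,255),-1)
cv2.imwrite('pics/w3.png',cv2.resize(im[30:330,180:480],None,fx=2,fy=2))
E
python3 leg.py
```

```text
t: 8.43
tcp_pos: [528.1, 30.6, 326.6]
tcp_rot: [1.129, 1.259, -1.129]
ft_force: [0.4, -0.4, -0.8]
finger_gap: 9.3
[ 0.4 -0.4 -0.8] [-0.03 -0.02  0.01]
60 (array([-0.0001,  0.0002, -0.0006]), 0.12, array([528. ,  30.6, 171.9]), -83.79)
125 (array([-0.0001,  0.0652, -0.0005]), 0.12, array([528. ,  30.6, 171.9]), -83.79)
188 (array([-1.000e-04,  1.282e-01, -4.000e-04]), 0.12, array([528. ,  30.6, 171.9]), -83.79)
```

View pics/w3.png

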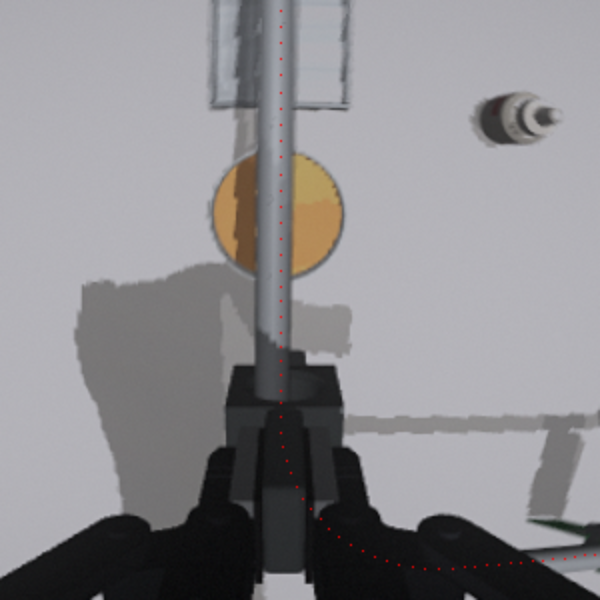

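The image shows the rod, crop x≈272, left of the carrier centre (285) near the bend, about 3 mm off my fit, so it hasn't touched yet. I'll refine the long leg's line from this wrist image.

```bash
cat > rod.py <<'E'
from h import *
s=r.sense();M=Rm(s['tcp_rot']);T=np.array(s['tcp_pos'])
p=snap('wrist');C=p['T_tool_cam']
def wray(u,v):
    a,b=(u-p['cx'])/p['fx'],(v-p['cy'])/p['fx'];th=np.hypot(a,b)
    d=np.array([a/th*np.sin(th),b/th*np.sin(th),np.cos(th)]);return T+M@C[:3,3],M@C[:3,:3]@d
m=max(masks_of(p,'rail'),key=lambda m:m['score'])['mask']
P=[]
cs,sn=np.cos(q[2]),np.sin(q[2])
for v in range(2,215,6):
    c=np.nonzero(m[v,290:350])[0]+290
    if len(c)<8:continue
    lo,hi=c.min(),c.max()
    e,d=wray((lo+hi)/2,v);X=e+d*(130-e[2])/d[2]
    e2,d2=wray(hi+.5,v);e1,d1=wray(lo-.5,v)
    w=np.linalg.norm((e2+d2*(130-e2[2])/d2[2])-(e1+d1*(130-e1[2])/d1[2]))
    dd=X[:2]-q[:2];P.append((v,lo,hi,cs*dd[0]+sn*dd[1],-sn*dd[0]+cs*dd[1],w))
P=np.array(P);print(P.round(1))
g=T+M[:,0]*r.grasp_offset-np.r_[q[:2],0];print('grasp in fit frame',cs*g[0]+sn*g[1],-sn*g[0]+cs*g[1])
k=(abs(P[:,5]-10)<2);print('line',np.polyfit(P[k,3],P[k,4],1))
E
python3 rod.py
```

```text
[[  2.  305.  330.  194.9   1.2  13.8]
 [  8.  306.  326.  191.4   2.   11.1]
 [ 14.  306.  326.  187.9   2.   11.1]
 [ 20.  306.  325.  184.4   2.3  10.5]
 [ 26.  306.  325.  181.    2.3  10.5]
 [ 32.  306.  325.  177.6   2.3  10.5]
 [ 38.  306.  325.  174.2   2.3  10.5]
 [ 44.  306.  325.  170.8   2.3  10.5]
 [ 50.  306.  325.  167.5   2.3  10.5]
 [ 56.  306.  324.  164.2   2.5  10. ]
 [ 62.  306.  324.  160.9   2.5  10. ]
 [ 68.  306.  324.  157.7   2.6  10. ]
 [ 74.  306.  324.  154.4   2.6  10. ]
 [ 80.  307.  324.  151.2   2.3   9.5]
 [ 86.  307.  324.  147.9   2.3   9.5]
 [ 92.  307.  324.  144.7   2.3   9.5]
 [ 98.  307.  325.  141.5   2.   10. ]
 [104.  307.  325.  138.2   2.1  10.1]
 [110.  308.  325.  135.    1.8   9.5]
 [116.  307.  325.  131.8   2.1  10.1]
 [122.  307.  325.  128.6   2.1  10.1]
 [128.  307.  325.  125.3   2.1  10.2]
 [134.  306.  325.  122.1   2.4  10.7]
 [140.  306.  325.  118.8   2.4  10.8]
 [146.  305.  325.  115.5   2.7  11.4]
 [152.  305.  325.  112.2   2.7  11.4]
 [158.  306.  325.  108.9   2.4  10.9]
 [164.  306.  325.  105.5   2.4  11. ]
 [170.  307.  325.  102.1   2.2  10.5]
 [176.  307.  325.   98.7   2.2  10.5]
 [182.  307.  323.   95.3   2.8   9.5]
 [188.  307.  323.   91.8   2.8   9.5]
 [194.  307.  323.   88.3   2.8   9.6]
 [200.  307.  323.   84.8   2.8   9.6]
 [206.  307.  323.   81.1   2.9   9.7]
 [212.  306.  323.   77.5   3.2  10.3]]
grasp in fit frame 60.651859139238816 -0.5868954604488783
line [-0.00500587  3.06445558]
```

```bash
python3 -m jog '[[[1,0,0,-0.0018,0.1],[1,0,0.001,-0.0035,0.1],[1,0,0.01,-0.0034,0.1],[1,0,0.022,-0.0034,0.1],[1,0,0.034,-0.0033,0.1],[1,0,0.046,-0.0032,0.1],[1,0,0.057,-0.0032,0.1],[1,0,0.065,-0.0031,0.1]]]'
cat >> rod.py <<'E'
m=masks_of(p,'drip_tray')[0];ys,xs=np.nonzero(m['mask']);print('tray',m['score'],m['pixel'],ys.min(),ys.max(),xs.min(),xs.max())
for v,u in((ys.min(),320),(ys.max(),320),(m['pixel'][0],xs.min()),(m['pixel'][0],xs.max())):
    e,d=wray(u,v);X=e+d*(10-e[2])/d[2];dd=X[:2]-q[:2];print(cs*dd[0]+sn*dd[1],-sn*dd[0]+cs*dd[1])
cv2.imwrite('pics/w4.png',cv2.resize(p['img'][0:300,180:480,::-1],None,fx=2,fy=2))
print(s['ft_force'],to_tool(W(q,[[188,2.1,172]])[0],YAW-90-.3))
E
python3 rod.py | tail -22
```

```text
t: 9.57
tcp_pos: [593.1, 41.3, 326.6]
tcp_rot: [1.129, 1.259, -1.129]
ft_force: [-0.1, -0.9, -2.3]
finger_gap: 9.4
 [134.  315.  332.  186.9   1.9   9.6]
 [140.  315.  332.  183.7   1.9   9.7]
 [146.  315.  332.  180.4   1.9   9.7]
 [152.  315.  332.  177.1   1.9   9.8]
 [158.  315.  332.  173.8   1.9   9.8]
 [164.  315.  332.  170.4   1.8   9.8]
 [170.  315.  332.  167.1   1.8   9.9]
 [176.  315.  332.  163.6   1.8   9.9]
 [182.  315.  331.  160.2   2.1   9.4]
 [188.  315.  331.  156.7   2.1   9.5]
 [194.  315.  331.  153.2   2.1   9.6]
 [200.  315.  331.  149.7   2.1   9.6]
 [206.  315.  331.  146.1   2.    9.7]
 [212.  315.  331.  142.4   2.    9.7]]
grasp in fit frame 125.55305339383833 3.0996345947664192
line [-1.03984148e-03  2.12102383e+00]
tray 0.97 [121.7, 313.1] 86 155 288 358
218.36248689191297 4.477513453376552
154.06047556714614 4.403156728514492
185.55057590085545 33.887071599346584
185.72707007681683 -30.547349894634607
[-0.11459833 -0.9233473  -2.28907596] (array([-0.0001,  0.063 ,  0.0012]), 0.43, array([592.5,  41.3, 171.9]), -83.78)
```

View pics/w4.png

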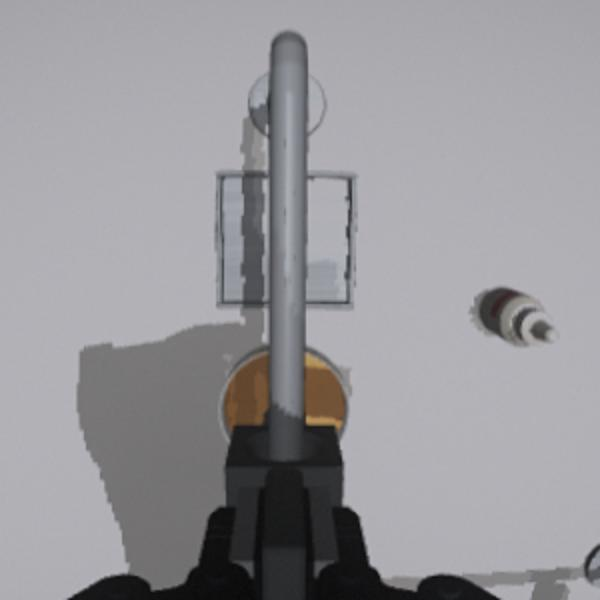

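Tray spans x = 154–218 (64 wide, checks), centre 186 in this view and 188 in the fixed cameras. The rod, crop x=287, is now centred in the block (284). Sliding on to 187.

```bash
python3 -m jog '[[[1,0,0.007,0.0003,0],[1,0,0.017,0.0006,0],[1,0,0.027,0.0008,0],[1,0,0.037,0.0009,0],[1,0,0.047,0.001,0],[1,0,0.055,0.001,0],[1,0,0.06,0.001,0],[1,0,0.0615,0.001,0]]]'
python3 rod.py | tail -8
python3 -m jog '[[[1,0.001,0,0,0],[1,0.002,0,0,0],[1,0.003,0,0,0],[1,0.004,0,0,0],[1,0.004,0,0,0]]]'
```

```text
t: 10.72
tcp_pos: [653.8, 46.9, 326.6]
tcp_rot: [1.129, 1.259, -1.129]
ft_force: [0.1, -0.2, -1.5]
finger_gap: 9.4
grasp in fit frame 186.49088971132448 2.2414944125775413
line [-0.00866286  3.7749436 ]
tray 0.76 [184.7, 312.0] 149 215 287 355
220.6814619916108 3.5437154980256835
154.94301683759105 3.5097697823312295
186.069808328801 35.311631117298674
186.20187617946206 -30.171927076290405
[ 0.13034366 -0.17609337 -1.51637587] (array([-0.    ,  0.0019,  0.0001]), 0.42, array([653.3,  46.8, 172. ]), -83.79)
t: 11.5
tcp_pos: [653.5, 46.9, 322.6]
tcp_rot: [1.129, 1.259, -1.129]
ft_force: [0.6, 0.3, -0.7]
finger_gap: 8.9
```

```bash
python3 -m jog '[[[1,0.0005,0.001,0,0],[1,0.0008,0.001,0,0],[1,0.001,0.001,0,0],[1,0.001,0.001,0,0]]]'; python3 - <<'E'
from h import *
print(np.round(r.sense()['ft_force'],1))
E
```

```text
t: 12.0
tcp_pos: [654.5, 47.0, 322.3]
tcp_rot: [1.129, 1.258, -1.129]
ft_force: [-1.6, -0.7, 2.9]
finger_gap: 9.4
[-1.6 -0.7  2.9]
```

```bash
python3 -m jog '[[[1,-0.0004,-0.0004,0,0],[0.85,-0.0004,-0.0004,0,0],[0.75,-0.0004,-0.0004,0,0],[0.6,-0.0004,-0.0004,0,0],[0.6,-0.0004,-0.0004,0,0],[0.6,-0.0004,-0.0004,0,0]]]'
python3 -m jog '[[[0.6,-0.005,0,0,0],[0.6,-0.018,0,0,0],[0.6,-0.036,0,0,0],[0.6,-0.056,0,0,0],[0.6,-0.08,0,0,0],[0.6,-0.1,0,0,0],[0.6,-0.12,0,0,0],[0.6,-0.12,0,0,0]]]'
python3 - <<'E'
from h import *
a=snap('side')['img'][110:260,240:420,::-1];b=snap('scene')['img'][110:260,260:440,::-1];w=snap('wrist')['img'][60:360,190:430,::-1]
f=lambda i:cv2.resize(i,(396,330),interpolation=cv2.INTER_CUBIC)
cv2.imwrite('pics/f1.png',np.hstack([f(a),cv2.resize(w,(396,495))[80:410]]))
cv2.imwrite('pics/f2.png',f(b))
E
```

```text
t: 12.75
tcp_pos: [654.1, 46.9, 322.1]
tcp_rot: [1.129, 1.258, -1.129]
ft_force: [0.2, -0.7, 0.4]
finger_gap: 34.2
t: 13.75
tcp_pos: [654.4, 47.1, 445.4]
tcp_rot: [1.132, 1.255, -1.125]
ft_force: [0.5, -0.2, -0.1]
finger_gap: 34.2
```

View pics/f1.png

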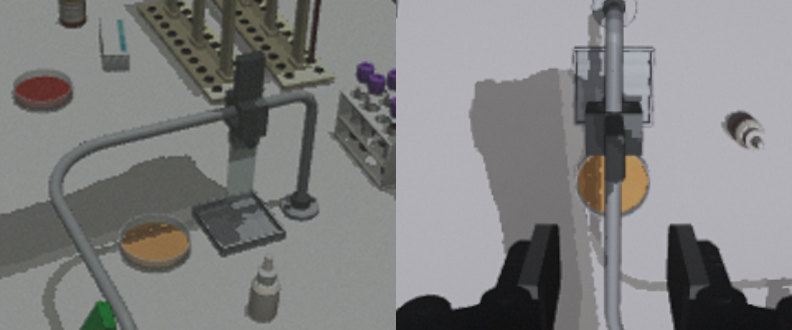

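The carrier hangs upright on the long leg, left crop (247,105), with its slide's lower end at (240,195) above the tray. One numeric check before handing in.

```bash
python3 - <<'E'
from h import *
cs,sn=np.cos(q[2]),np.sin(q[2])
def box(x,y,z):return np.array([(a,b,c) for a in x for b in y for c in z])
for n in('side','scene'):
    p=snap(n)
    L=masks_of(p,'carrier');m=min(L,key=lambda m:np.ptp(p['img'][m['mask']].mean(0)));M=m['mask'];b=[]
    for x in np.arange(170,205,1.):
        im=np.zeros((400,640),np.uint8)
        for B in(box((-12,12),(-16,16),(-16,16)),box((-12,12),(-5,5),(16,57))):
            cv2.fillConvexPoly(im,cv2.convexHull((proj(p,W(q,B+np.array([x,1,125])))*16).round().astype(np.int32).reshape(-1,1,2)),1,shift=4)
        S=im>0;b.append(((S&M).sum()/(S|M).sum(),x))
    print(n,m['pixel'],sorted(b)[-3:])
s=r.sense();print(s['t'],np.round(s['ft_force'],1));print(r.hand_in())
E
```

```text
side [279.0, 273.0] [(np.float64(0.0), np.float64(202.0)), (np.float64(0.0), np.float64(203.0)), (np.float64(0.0), np.float64(204.0))]
scene [157.2, 355.8] [(np.float64(0.6107142857142858), np.float64(186.0)), (np.float64(0.6122082585278277), np.float64(187.0)), (np.float64(0.6149732620320856), np.float64(185.0))]
14.1 [ 0.4 -0.  -0.1]
the job is handed in; nothing more can be done
None
```

The carrier now hangs freely on the long leg with its glass slide over the square drip tray, and I've handed the job in. I gripped it by the tab, lifted it 5 mm so the hole sat round the rod, and slid it round the bend. I then lowered it until it rested on the rod, let go and backed off about 120 mm. It finished at 14.1 s of the 42 s allowed.

- **Position:** the scene camera puts the carrier at about 185–187 mm along the long leg. The tray's centre measured 186–188 mm. In the last pictures I viewed it hangs upright.
- **Forces:** readings while sliding never went above about 2.5 N, including the carrier's weight of about 1.2 N. There was a brief 2.9 N when I set it down on the rod.
- **Check that failed:** the same check with the side camera gave nothing, because the network reported only the green look-alike there. From that side I had only the picture, which shows the slide above the tray.
- **Disagreement:** my first rail fit, from the fixed cameras, was about 2–3 mm off on the long leg compared with the wrist camera. At the end of the bend the carrier was about 3 mm off-centre on the rod, inside the 5 mm of play. I corrected it there, and the force readings showed no contact.

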